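Feel for the free cells of a flap-front rack and put two bottles away

ROBOT

A 6-joint arm with a two-finger parallel gripper is mounted at the origin on a cart in front of the work surface, level with it; the furniture and walls round the work are solid. World frame = base frame: x ahead of the robot, y to its left, z up, the work surface at z = 0. Lengths are in m, angles in rad, forces in N, time in s.
With the tool pointing down it reaches from about 0.25 to 0.725 m from the base axis. Payload 9.7 kg.
Tool frame: the origin (TCP) lies at the very end of the fingers, on their centre line; the grasp point (between the pads) lies 19 mm behind it; z points along the fingers, y is the line along which they close (so a half turn about z gives the same grasp; the last joint's range is limited). The gripper opens to 85 mm and grips with 20 to 120 N. Pads are 22 mm wide; open, the fingers measure 114 mm over their backs; the gripper's body (76 mm by 85 mm) begins 54 mm behind the grasp point. The pads swing forward as they close: fully open they stand 13 mm farther back than shut.
Start: joints at [1.322, 0.087, 0.176, 1.66, 0, 1.571], TCP at [0.135, 0.533, 0.231] pointing down, gripper open.
Joint ranges: [-3.13, 3.13], [-0.85, 1.81], [-1.15, 1.24], [-2.2, 2.28], [-1.44, 1.52], [-3.14, 3.14]. Speed limits (rad/s): [2.22, 2.22, 2.57, 3.14, 3.14, 3.14].

INTERFACE

Orientations are given as a 3x3 rotation matrix whose columns are the frame's x, y, z axes.
In Python, from station import arm gives the robot as it stands.
- The arm moves only by the shell command python3 -m creep 'ROWS' [FORCE]. ROWS is a JSON object whose one key "plan" holds one flat list of numbers, 7 for each row, row after row: the opening, from 0 (shut) to 1 (fully open), then the shift along the tool's x, y, z in mm, then the turn, a rotation vector about the tool's x, y, z in rad. In form: {"plan": [claw, dx, dy, dz, ax, ay, az, claw, dx, dy, dz, ax, ay, az, ...]}. A call has exactly 8 rows; each row shifts and turns the commanded pose from where the row before left it, along the tool's axes as they then stand; what a row does not reach is not made up. A row lasts 1/8 s, in which the tool goes at most 62.5 mm and 10.7 degrees, less where a joint would pass 70% of its speed; a pose out of reach is approached as far as the arm can. A call with a gripper value outside its range is refused whole. The fingers move at their own pace and stop on an object; FORCE is the grip in N (left out, the last holds). Time passes only in rows, so rows that do not move let the fingers close, or fill a call up. It gives the time, the measured TCP pose, the force, the opening and the grip force at its end, in the units of the state.
- arm.state(): the state, without advancing time (a new reading comes with each control period).
- arm.read_camera(name): name is "scene" or "side" or "wrist"; returns a dict with "pixels" (384x512x3 uint8, red, green, blue), "mtx" (3x3 intrinsics, pixels), "origin" and "orientation" of the camera in the world; the wrist camera has in their place "mount" (4x4, takes a point from camera to tool coordinates, whose origin is the TCP and whose axes are the flange's). Camera axes: x right, y down, z forward; pixel columns grow to the right and rows downward; lengths in m; the calibration is good to about 2 mm. A picture is of the moment at which its call begins: read the wrist's pose just before it. There is no depth.
- arm.finish_job(): hands the job in; it is judged then, once.
The state is a dict: "time_s": time; "joints": joint angles; "qd": joint speeds; "effort": joint torques, N m; "tcp_pos": TCP position; "tool_rot": TCP orientation; "contact_force": force on the tool from outside, world axes, zero at the start; "moment": the same for the moment, N m; "opening": finger opening in m; "gripper_force": force on a finger pad.
Only numpy, scipy, OpenCV 4.12 (cv2) and the standard library are available. Lean on these libraries where they do the work, as an engineer would, in place of code of your own. Each camera call takes 0.05 s, during which the arm holds its last target. There are 200 camera calls.

TASK

Put the two bottles standing on the bench away in the sloping rack, cap outwards and pushed fully home. Each row has one free cell, but the flaps all look alike, so feel for it: the flap of a free cell swings in easily, that of a taken one stops almost at once. Do not disturb the padlock, the pliers or the tape measure.

Things in the scene. Friction and masses are not known exactly. Their poses are not given: they have to be found in the camera images.
- rack: dark steel stand that carries the grid box, fixed; origin on the bench below the face's centre, z up. In each row of the grid exactly one cell is free. A free cell's flap swings fully in against a weak spring (1 to 4 N, most near the hinge) and shuts again by itself. In a taken cell a stored part stands right behind the flap: it gives about 4 mm at its middle, then stops hard
- rack_grid: aluminium grid box, two rows of three cells; its face (146 mm up the slope x 206 mm) slopes to the robot. Origin: face centre, 108 mm above the bench; z square out of the face, 27 deg from vertical towards the robot; x up the slope; y left. Cells 64 (x) x 58 (y) mm inside, square to the face, floor 75 mm below it. Like steel flaps 6 mm below the face, hinged at the upper edge, open inwards
- bottle_1: closed round bottle, 178 mm tall: body 49 mm in diameter up to 125 mm, a sloping shoulder (no grip there), then a round straight cap, 39 mm in diameter, from 146 mm to the top; about 0.1 to 0.21 kg; standing upright on the bench. Origin: centre of its underside; z along the bottle towards the cap
- bottle_2: second bottle, identical to bottle_1. Behind both, 15 to 40 mm from them, stands a green steel toolbox, 170 mm high (about 200 mm at its carrying handle), an obstacle when carrying
- low_left (a point): centre of the mouth of the lower row's left cell (as seen from the robot), in the plane of the sloping face, at x=-35, y=66 mm in the rack_grid frame
- low_mid (a point): centre of the mouth of the lower row's middle cell (as seen from the robot), in the plane of the sloping face, at x=-35, y=0 mm in the rack_grid frame
- low_right (a point): centre of the mouth of the lower row's right cell (as seen from the robot), in the plane of the sloping face, at x=-35, y=-66 mm in the rack_grid frame
- high_left (a point): centre of the mouth of the higher row's left cell (as seen from the robot), in the plane of the sloping face, at x=35, y=66 mm in the rack_grid frame
- high_mid (a point): centre of the mouth of the higher row's middle cell (as seen from the robot), in the plane of the sloping face, at x=35, y=0 mm in the rack_grid frame
- high_right (a point): centre of the mouth of the higher row's right cell (as seen from the robot), in the plane of the sloping face, at x=35, y=-66 mm in the rack_grid frame
- padlock: padlock lying on the bench between the bottles, 77 x 50 x 21 mm; bystander; origin centre of the underside
- pliers: pliers lying right of the rack, 173 x 53 x 13 mm; bystander; origin centre of the underside
- tape_measure: tape measure standing behind the rack, 32 x 75 x 67 mm; bystander; origin centre of the underside

How it is judged:
At the end, for the whole second after the job is handed in: both bottles stand in cells of the rack, cap outwards, underside at least 66 mm below the face (the floor is at 75 mm), within 11 degrees of square to the face, at rest and released (z of bottle_1 in the frame of rack_grid between -0.085 and -0.066 m and x of bottle_1 in the frame of rack_grid between -0.07 and 0.07 m and y of bottle_1 in the frame of rack_grid between -0.099 and 0.099 m and angle between the z axis of each of bottle_1, bottle_2 and the z axis of rack_grid, either way round below 0.2 rad and linear speed of each of bottle_1, bottle_2 below 0.02 m/s and contact force between each of bottle_1, bottle_2 and the fingers below 0.1 N and z of bottle_2 in the frame of rack_grid between -0.085 and -0.066 m and x of bottle_2 in the frame of rack_grid between -0.07 and 0.07 m and y of bottle_2 in the frame of rack_grid between -0.099 and 0.099 m); the robot touches nothing.
It fails at once if the padlock is disturbed (moved more than 25 mm) (distance of padlock from where it was at the start of the episode above 0.025 m).
It fails at once if the pliers is disturbed (moved more than 25 mm) (distance of pliers from where it was at the start of the episode above 0.025 m).
It fails at once if the tape measure is disturbed (moved more than 25 mm) (distance of tape_measure from where it was at the start of the episode above 0.025 m).
It also fails if it takes over 72 s, if anything falls off the work surface, if the arm or the gripper's body presses on something with over 40 N, if the wrist force passes 120 N, or if a joint passes its speed limit or range.

## Working session

There is one attempt and no reset: what is moved stays moved. The work goes in short steps, Python scripts to look and compute and a shell command to move; the robot and the scene stay as the last step left them, time stands still between calls to the robot, and variables do not carry over. Pictures are saved under pics/ and viewed, at most 10 in all, crops included, and the job is handed in when it is done.

```bash
ls; mkdir -p pics; python3 - <<'E'
from station import arm
import cv2,numpy as np,json
np.set_printoptions(precision=4,suppress=True)
s=arm.state()
for k,v in s.items(): print(k,np.array(v).tolist())
for n in("scene","side","wrist"):
    c=arm.read_camera(n)
    cv2.imwrite(f"pics/{n}0.png",cv2.cvtColor(np.array(c["pixels"]),cv2.COLOR_RGB2BGR))
    print(n,{k:np.array(v).round(4).tolist() for k,v in c.items() if k!="pixels"})
E
```

```text
pics
time_s 0.0
joints [1.3219847003032108, 0.08746331535248998, 0.17513590592504222, 1.6598075061237743, -8.338491192792715e-06, 1.5707793846475395]
qd [-0.0011164382731610825, 0.0008298089535678481, 0.0017642197315525636, 7.92563788183893e-05, -0.0013003915891942996, 0.000872233103264942]
effort [-0.001218874313053675, -52.038899660110474, 46.48057222366333, 0.016169683076441288, -0.000109605341549468, -8.229659727021499e-06]
tcp_pos [0.1353840491456394, 0.532838038697693, 0.23058220243869917]
tool_rot [[-0.9692099204039618, 0.24623571389402793, -0.000321548821562846], [0.2462359237020334, 0.9692090493716679, -0.0012994208994845297], [-8.315805159888e-06, -0.0013385884976534626, -0.9999991040554391]]
contact_force [1.0608661802044004, -0.1661256016951772, -0.7242663802855637]
moment [0.02394378131678937, -0.0035475768064578837, -0.006786872657484053]
gripper_force 0.0
opening 0.08553227658973016
scene {'mtx': [[399.1775, 0.0, 258.0752], [0.0, 399.1775, 195.2568], [0.0, 0.0, 1.0]], 'origin': [-0.6628, -0.7411, 0.8033], 'orientation': [[0.484, -0.3954, 0.7806], [-0.875, -0.2267, 0.4277], [0.0078, -0.8901, -0.4557]]}
side {'mtx': [[437.9231, 0.0, 254.7981], [0.0, 437.9231, 193.5139], [0.0, 0.0, 1.0]], 'origin': [0.0026, -1.071, 0.9822], 'orientation': [[0.8716, -0.3182, 0.3728], [-0.49, -0.5462, 0.6794], [-0.0126, -0.7748, -0.632]]}
wrist {'mtx': [[289.4959, 0.0, 255.4319], [0.0, 289.4959, 191.1516], [0.0, 0.0, 1.0]], 'mount': [[-0.0004, -0.9625, -0.2712, 0.0675], [1.0, -0.0004, -0.0002, 0.0], [0.0001, -0.2712, 0.9625, -0.1418], [0.0, 0.0, 0.0, 1.0]]}
```

View pics/scene0.png

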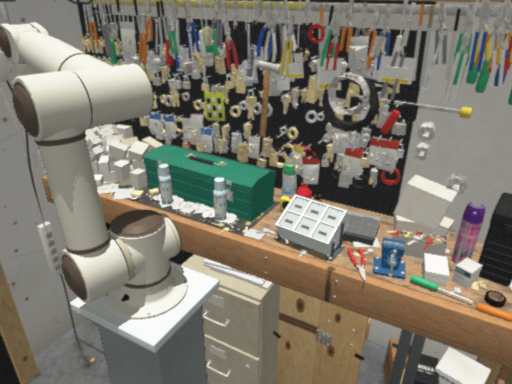

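View pics/side0.png

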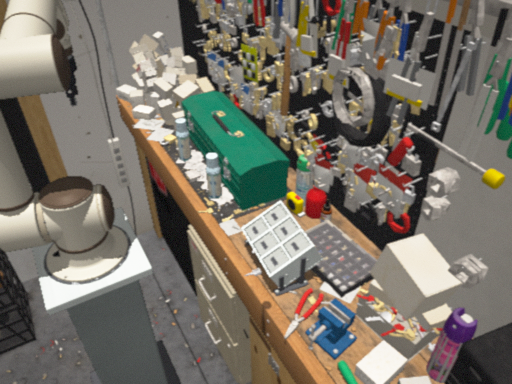

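The scene picture shows the bottles at (166,183) and (220,198) in front of the green toolbox, and the grid face around (312,217). The side picture has the bottles at (183,140) and (213,175), and the grid at (281,245). I'll enlarge crops to get exact pixel positions.

```bash
python3 - <<'E'
import cv2
a=cv2.imread("pics/scene0.png")[150:260,140:360]; b=cv2.imread("pics/side0.png")[100:300,160:330]
cv2.imwrite("pics/c1.png",cv2.resize(a,None,fx=3.6,fy=3.6,interpolation=cv2.INTER_CUBIC))
cv2.imwrite("pics/c2.png",cv2.resize(b,None,fx=3,fy=3,interpolation=cv2.INTER_CUBIC))
E
```

```text
(no output)
```

View pics/c1.png

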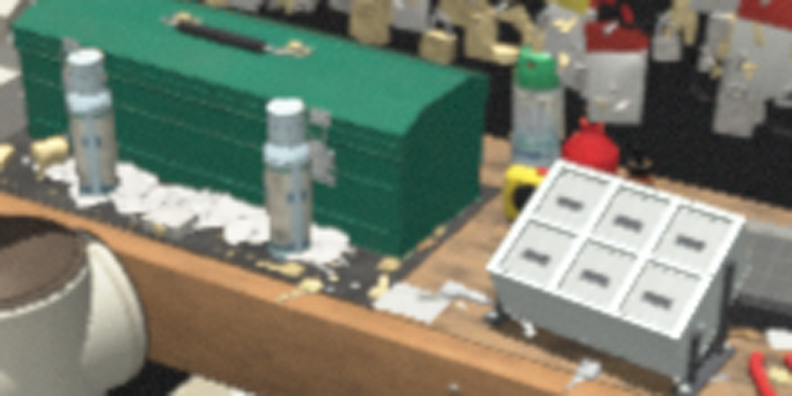

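View pics/c2.png

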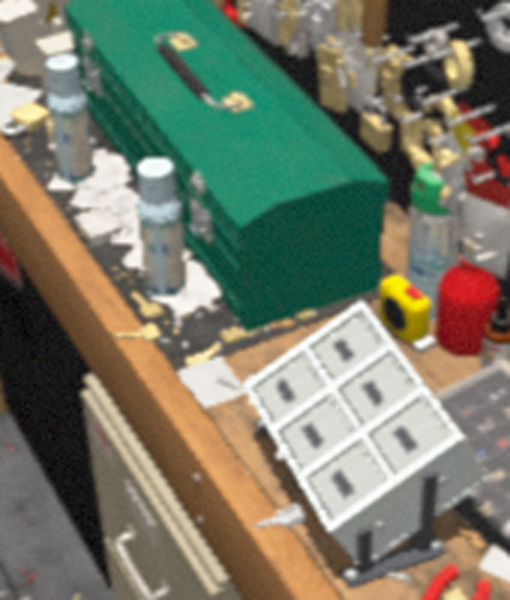

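The crops show the cap tops at about (163,165) and (219,179) in scene and (181,121) and (212,155) in side. The four outer face corners of the grid are clear in both views, so I'll triangulate all of these.

```bash
cat > h.py <<'E'
import numpy as np,cv2
from station import arm
np.set_printoptions(precision=4,suppress=True)
def ray(c,uv,s=None):
    d=np.linalg.inv(c["mtx"])@np.array([uv[0],uv[1],1.])
    if "mount" in c:
        M=np.array(c["mount"]);R=np.array(s["tool_rot"]);p=np.array(s["tcp_pos"])
        return p+R@M[:3,3],R@M[:3,:3]@d
    return np.array(c["origin"]),np.array(c["orientation"])@d
def plane(r,z): o,d=r; return o+d*(z-o[2])/d[2]
def tri(*rs):
    A=0;b=0
    for o,d in rs:
        d=d/np.linalg.norm(d);P=np.eye(3)-np.outer(d,d);A=A+P;b=b+P@o
    x=np.linalg.solve(A,b)
    return x,max(np.linalg.norm((np.eye(3)-np.outer(d,d)/(d@d))@(x-o)) for o,d in rs)
def snap(n,f=None):
    s=arm.state();c=arm.read_camera(n);c={k:np.array(v) for k,v in c.items()}
    if f: cv2.imwrite("pics/"+f,cv2.cvtColor(c["pixels"],cv2.COLOR_RGB2BGR))
    return c,s
E
python3 - <<'E'
from h import *
a,_=snap("scene");b,_=snap("side")
P={}
for n,u,v in [("t1",(163.3,165),(180.7,120.7)),("t2",(219.4,178.6),(212,155)),("HL",(294.4,194.7),(280.7,200.7)),("HR",(346.9,210.3),(314.7,245.7)),("LL",(275.8,224.4),(242.7,228.3)),("LR",(331.4,243.9),(270,276.7))]:
    P[n],e=tri(ray(a,u),ray(b,v));print(n,P[n],e)
for z,n,u,v in [(.178,"t1",(163.3,165),(180.7,120.7)),(.178,"t2",(219.4,178.6),(212,155))]: print(n,plane(ray(a,u),z),plane(ray(b,v),z))
print("c",sum(P[k] for k in("HL","HR","LL","LR"))/4)
y=(P["HL"]-P["HR"]+P["LL"]-P["LR"])/2;x=(P["HL"]+P["HR"]-P["LL"]-P["LR"])/2
print(x,np.linalg.norm(x),y,np.linalg.norm(y),np.degrees(np.arctan2(-x[1],-x[0])),np.degrees(np.arctan2(y[1],y[0])),np.degrees(np.arctan2(x[2],np.hypot(*x[:2]))))
E
```

```text
t1 [0.4502 0.3021 0.1777] 0.0017276716790444507
t2 [0.4528 0.035  0.1797] 8.440770155029288e-05
HL [ 0.5534 -0.2279  0.1343] 0.0003631440145187069
HR [ 0.5311 -0.4342  0.1371] 0.00016745326261770164
LL [ 0.4286 -0.2155  0.069 ] 0.00014832252488412853
LR [ 0.397  -0.4295  0.0803] 0.003982559730797424
t1 [0.4524 0.305  0.178 ] [0.4492 0.2983 0.178 ]
t2 [0.456  0.0372 0.178 ] [0.4537 0.0372 0.178 ]
c [ 0.4775 -0.3268  0.1052]
[ 0.1294 -0.0085  0.061 ] 0.14335787264527006 [ 0.027   0.2102 -0.0071] 0.21201913153530688 176.24652585137886 82.67990709956499 25.194739406022826
```

View pics/wrist0.png

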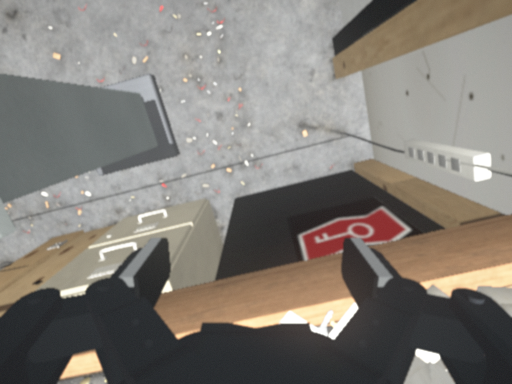

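```bash
python3 -m creep '{"plan":[1,-45,-43,-5,0,0,-0.152, 1,-45,-43,-5,0,0,0, 1,-45,-43,-5,0,0,0, 1,-45,-43,-5,0,0,0, 1,-45,-43,-5,0,0,0, 1,-45,-43,-5,0,0,0, 1,-17.5,-56,0,0,0,0, 1,-17.5,-56,0,0,0,0]}' 60
python3 -m creep '{"plan":[1,-17.5,-56,0,0,0,0, 1,-17.5,-56,0,0,0,0, 1,-17.5,-56,0,0,0,0, 1,-17.5,-56,0,0,0,0, 1,-17.5,-56,0,0,0,0, 1,-17.5,-56,0,0,0,0, 1,-17.5,-56,0,0,0,0, 1,-17.5,-56,0,0,0,0]}'
python3 - <<'E'
from h import *
import pickle
c,s=snap("wrist","w1.png");pickle.dump((c,s),open("w1.pkl","wb"));print(s["tcp_pos"],s["tool_rot"],s["time_s"])
E
```

```text
time_s: 1.25
tcp_pos: [0.3959, 0.1278, 0.2612]
tool_rot: [[-0.995, 0.097, 0.0], [0.097, 0.995, -0.0], [-0.0, -0.0, -1.0]]
contact_force: [0.7, 0.4, 0.1]
opening: 0.0859
gripper_force: 0.0
time_s: 2.25
tcp_pos: [0.4917, -0.3318, 0.2613]
tool_rot: [[-0.995, 0.097, 0.0], [0.097, 0.995, -0.0], [-0.0, -0.0, -1.0]]
contact_force: [0.8, 1.2, 0.9]
opening: 0.0855
gripper_force: 0.0
[ 0.4917 -0.3318  0.2613] [[-0.9953  0.0968  0.0003]
 [ 0.0968  0.9953 -0.    ]
 [-0.0003 -0.     -1.    ]] 2.25
```

View pics/w1.png

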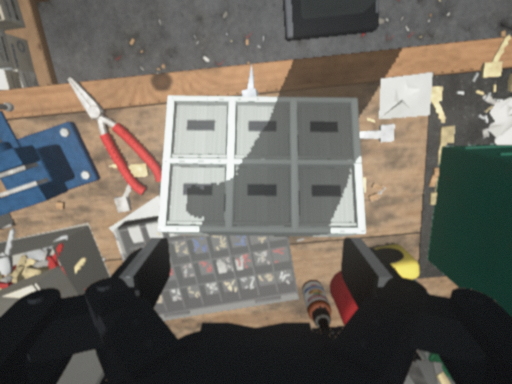

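The wrist picture shows the grid face with corners at about (169,96), (358,98), (365,232) and (160,234), two rows of three flaps, the pliers to the left and the yellow tape measure at the lower right. I'll cast these corners onto their known heights.

```bash
python3 - <<'E'
from h import *
import pickle
c,s=pickle.load(open("w1.pkl","rb"))
hi=.108+.073*np.sin(np.radians(27));lo=.216-hi
Q={n:plane(ray(c,uv,s),z) for n,uv,z in[("LR",(169,96),lo),("LL",(358,98),lo),("HL",(365,232),hi),("HR",(160,234),hi)]}
for k,v in Q.items(): print(k,v)
print(sum(Q.values())/4)
for a,b in(("LL","LR"),("HL","HR"),("HL","LL"),("HR","LR")):
    d=Q[a]-Q[b];print(a,b,np.linalg.norm(d),np.degrees(np.arctan2(d[1],d[0])))
E
```

```text
LR [ 0.4015 -0.4168  0.0749]
LL [ 0.4234 -0.214   0.0749]
HL [ 0.5498 -0.2299  0.1411]
HR [ 0.5324 -0.43    0.1411]
[ 0.4768 -0.3226  0.108 ]
LL LR 0.20393868190456055 83.84208419763291
HL HR 0.20088886605892012 85.02499842357625
HL LL 0.14362515050307234 -7.153050368648154
HR LR 0.14730220784606843 -5.774741159213905
```

```bash
cat >> h.py <<'E'
from scipy.spatial.transform import Rotation as Ro
C=np.array([.477,-.324,.108]); YAW=np.radians(-5.7); T=np.radians(27)
u=np.array([np.cos(YAW),np.sin(YAW),0]);ez=np.array([0,0,1.])
xr=np.cos(T)*u+np.sin(T)*ez; zr=-np.sin(T)*u+np.cos(T)*ez; yr=np.cross(zr,xr)
G=np.array([xr,yr,zr]).T; RT=np.array([-xr,yr,-zr]).T
def where():
    s=arm.state();p=np.array(s["tcp_pos"]);R=np.array(s["tool_rot"])
    print("t",s["time_s"],"tcp",p,"in grid mm",(G.T@(p-C)*1e3).round(1),"turn to square",Ro.from_matrix(R.T@RT).as_rotvec().round(4))
    print("F in grid",(G.T@np.array(s["contact_force"])).round(1),"open",s["opening"],"grip",s["gripper_force"]); return s
E
python3 -m creep '{"plan":[0,0,0,0,0,-0.157,0, 0,0,0,0,0,-0.157,0, 0,0,0,0,0,-0.157,0, 0,59,3,20,0,0,0, 0,59,3,20,0,0,0, 0,0,0,35,0,0,0, 0,0,0,35,0,0,0, 0,0,0,0,0,0,0]}' >/dev/null
python3 -c "
from h import *
where()"
```

```text
t 3.3 tcp [ 0.4365 -0.3171  0.107 ] in grid mm [-37.    2.8  17.7] turn to square [ 0.0041 -0.0038  0.0017]
F in grid [-0.6  0.9 -0.3] open 0.00015358495726984544 grip 0.0
```

```bash
python3 -m creep '{"plan":[0,-2,-3,15,0,0,0, 0,0,0,6,0,0,0, 0,0,0,4,0,0,0, 0,0,0,3,0,0,0, 0,0,0,3,0,0,0, 0,0,0,2,0,0,0, 0,0,0,0,0,0,0, 0,0,0,0,0,0,0]}' >/dev/null
python3 -c "
from h import *
where()"
```

```text
t 4.3 tcp [ 0.4536 -0.323   0.0812] in grid mm [-33.   -1.3 -13.3] turn to square [ 0.0013 -0.0004  0.0023]
F in grid [-1.6 -0.5  1.5] open 0.0003469051260894509 grip 0.3488946205470711
```

```bash
python3 -m creep '{"plan":[0,0,0,2,0,0,0, 0,0,0,2,0,0,0, 0,0,0,2,0,0,0, 0,0,0,2,0,0,0, 0,0,0,0,0,0,0, 0,0,0,0,0,0,0, 0,0,0,0,0,0,0, 0,0,0,0,0,0,0]}' >/dev/null
python3 -c "
from h import *
where()"
```

```text
t 5.3 tcp [ 0.4572 -0.3233  0.074 ] in grid mm [-33.   -1.3 -21.3] turn to square [ 0.0013 -0.0004  0.0023]
F in grid [-1.5  0.3  0.1] open 5.85527934921788e-05 grip 0.47571259638061747
```

```bash
python3 -m creep '{"plan":[0,0,0,-40,0,0,0, 0,-34,0.6,0,0,0,0, 0,-34,0.6,0,0,0,0, 0,0,0,20,0,0,0, 0,0,0,6,0,0,0, 0,0,0,4,0,0,0, 0,0,0,4,0,0,0, 0,0,0,0,0,0,0]}' >/dev/null
python3 -c "
from h import *
where()"
```

```text
t 6.3 tcp [ 0.5148 -0.3279  0.1103] in grid mm [ 34.9  -0.1 -15.2] turn to square [ 0.001  -0.0004  0.0021]
F in grid [-1.6 -0.1 -0. ] open 0.00016854529304846877 grip 0.31214804796036333
```

```bash
python3 -m creep '{"plan":[0,0,0,3,0,0,0, 0,0,0,3,0,0,0, 0,0,0,3,0,0,0, 0,0,0,3,0,0,0, 0,0,0,3,0,0,0, 0,0,0,0,0,0,0, 0,0,0,0,0,0,0, 0,0,0,0,0,0,0]}' >/dev/null
python3 -c "
from h import *
where();snap('scene','s2.png');c,s=snap('wrist','w2.png')
a=cv2.imread('pics/s2.png')[150:270,230:390];b=cv2.imread('pics/w2.png')
cv2.imwrite('pics/m2.png',np.hstack([cv2.resize(a,(480,360)),cv2.resize(b,(320,240))[[*range(240)]+[239]*120]]))"
```

```text
t 7.3 tcp [ 0.5217 -0.3284  0.0969] in grid mm [ 35.    0.1 -30.3] turn to square [ 0.0013 -0.0004  0.0024]
F in grid [-1.4  0.6 -0.4] open 0.00013613129217005364 grip 0.35938443790655583
```

View pics/m2.png

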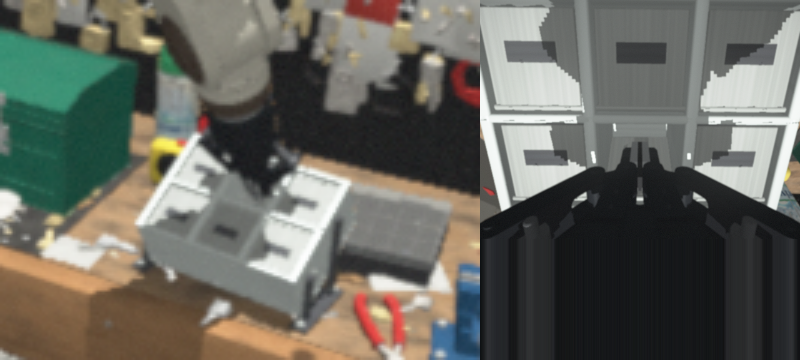

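Left half: the shut fingers are inside high_mid. Right half (wrist view): the flap is swung in and the fingers sit centred between the ribs. Both mid cells are free, so now I'll check the grid pose against the rib edges numerically.

```bash
python3 - <<'E'
from h import *
c,s=snap("wrist");I=cv2.cvtColor(c["pixels"],cv2.COLOR_RGB2GRAY).astype(float)
R=np.array(s["tool_rot"]);p=np.array(s["tcp_pos"]);M=c["mount"]
def pix(g):
    w=C+G@np.array(g);t=R.T@(w-p);q=M[:3,:3].T@(t-M[:3,3]);return (c["mtx"]@q/q[2])[:2].round(1)
for g in[(-.035,.029,0),(-.035,.037,0),(-.035,-.029,0),(-.035,-.037,0),(-.003,.066,0),(.003,.066,0),(-.003,-.066,0),(.003,-.066,0),(-.003,0,0),(.003,0,0)]: print(g,pix(g))
v=int(pix((-.035,.033,0))[1])
print(v);print("cols L",list(zip(range(150,190),I[v-4:v+5,150:190].mean(0).astype(int))));print("cols R",list(zip(range(325,365),I[v-4:v+5,325:365].mean(0).astype(int))))
for uu in(100,255,410): print("rows",uu,list(zip(range(165,210),I[165:210,uu-5:uu+5].mean(1).astype(int))))
E
```

```text
(-0.035, 0.029, 0) [335.3 104.2]
(-0.035, 0.037, 0) [357.1 104.2]
(-0.035, -0.029, 0) [177.3 103.8]
(-0.035, -0.037, 0) [155.5 103.8]
(-0.003, 0.066, 0) [422.2 188.4]
(0.003, 0.066, 0) [419.8 202.8]
(-0.003, -0.066, 0) [ 89.8 187.9]
(0.003, -0.066, 0) [ 92.1 202.3]
(-0.003, 0, 0) [256.1 188.1]
(0.003, 0, 0) [256.1 202.5]
104
cols L [(150, np.int64(110)), (151, np.int64(111)), (152, np.int64(111)), (153, np.int64(112)), (154, np.int64(111)), (155, np.int64(108)), (156, np.int64(103)), (157, np.int64(100)), (158, np.int64(110)), (159, np.int64(126)), (160, np.int64(134)), (161, np.int64(136)), (162, np.int64(138)), (163, np.int64(139)), (164, np.int64(141)), (165, np.int64(142)), (166, np.int64(143)), (167, np.int64(144)), (168, np.int64(145)), (169, np.int64(145)), (170, np.int64(145)), (171, np.int64(145)), (172, np.int64(145)), (173, np.int64(145)), (174, np.int64(144)), (175, np.int64(139)), (176, np.int64(134)), (177, np.int64(127)), (178, np.int64(121)), (179, np.int64(113)), (180, np.int64(108)), (181, np.int64(106)), (182, np.int64(106)), (183, np.int64(104)), (184, np.int64(10
[... 3300 characters left out ...]
78, np.int64(199)), (179, np.int64(164)), (180, np.int64(132)), (181, np.int64(119)), (182, np.int64(118)), (183, np.int64(118)), (184, np.int64(122)), (185, np.int64(142)), (186, np.int64(174)), (187, np.int64(208)), (188, np.int64(228)), (189, np.int64(239)), (190, np.int64(243)), (191, np.int64(244)), (192, np.int64(244)), (193, np.int64(243)), (194, np.int64(235)), (195, np.int64(213)), (196, np.int64(192)), (197, np.int64(191)), (198, np.int64(187)), (199, np.int64(158)), (200, np.int64(114)), (201, np.int64(99)), (202, np.int64(123)), (203, np.int64(159)), (204, np.int64(194)), (205, np.int64(216)), (206, np.int64(221)), (207, np.int64(221)), (208, np.int64(221)), (209, np.int64(221))]
```

Ribs agree within 2 mm (grid about 1 mm further down-slope, yaw about −6.1°). Now going over bottle 2.

```bash
sed -i 's/^C=.*YAW=np.radians(-5.7)/C=np.array([.4762,-.3236,.1076]); YAW=np.radians(-6.0)/' h.py
python3 -m creep '{"plan":[0,0,0,-60,0,0,0, 0,0,0,-60,0,0,0, 1,0,0,0,0,0.157,0, 1,0,0,0,0,0.157,0, 1,0,0,0,0,0.157,0, 1,8,59.5,-8,0,0,0, 1,8,59.5,-8,0,0,0, 1,8,59.5,-8,0,0,0]}' >/dev/null
python3 -m creep '{"plan":[1,8,59.5,-8,0,0,0, 1,8,59.5,-8,0,0,0, 1,8,59.5,-8,0,0,0, 1,0,0,0,0,0,0, 1,0,0,0,0,0,0, 1,0,0,0,0,0,0, 1,0,0,0,0,0,0, 1,0,0,0,0,0,0]}' >/dev/null
python3 - <<'E'
from h import *
import pickle
s=where();print(s["tool_rot"])
c,s=snap("wrist","w3.png");pickle.dump((c,s),open("w3.pkl","wb"))
E
```

```text
t 9.45 tcp [0.4544 0.036  0.2518] in grid mm [ 12.6 355.4 155.4] turn to square [ 0.0015 -0.4713  0.0063]
F in grid [ 0.4  0.2 -0.1] open 0.08550129308126864 grip 0.0
[[-0.9952  0.0982 -0.0001]
 [ 0.0982  0.9952 -0.    ]
 [ 0.0001 -0.     -1.    ]]
```

View pics/w3.png

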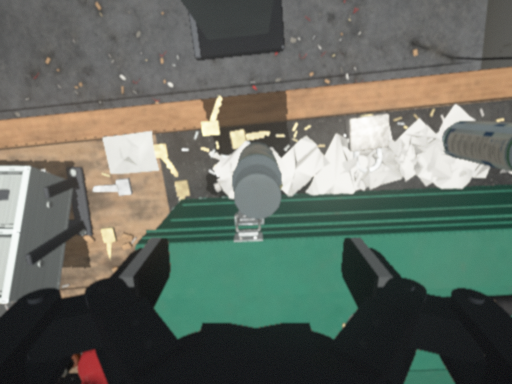

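The wrist picture shows bottle 2's cap disc centred at about (257,195), nearly under the tool, with the toolbox front just behind it. Bottle 1's cap is at the right edge at about (500,145).

```bash
python3 - <<'E'
from h import *
import pickle
c,s=pickle.load(open("w3.pkl","rb"))
I=cv2.cvtColor(c["pixels"],cv2.COLOR_RGB2GRAY).astype(int)
print("row",I[193:197,222:292].mean(0).astype(int).tolist());print("col from 160",I[160:226,250:253].mean(1).astype(int).tolist(), I[160:226,262:265].mean(1).astype(int).tolist())
for uv in((257,195),(257,219),(257,193)): print(uv,plane(ray(c,uv,s),.178))
E
```

```text
row [74, 78, 82, 97, 126, 164, 205, 232, 240, 240, 240, 228, 175, 137, 132, 132, 133, 132, 133, 133, 133, 134, 133, 134, 133, 133, 133, 134, 135, 134, 134, 134, 133, 134, 133, 133, 133, 133, 133, 135, 134, 133, 134, 134, 134, 135, 134, 134, 135, 135, 135, 135, 136, 135, 136, 137, 136, 135, 121, 94, 76, 77, 88, 110, 140, 170, 187, 191, 190, 189]
col from 160 [129, 129, 130, 129, 125, 119, 115, 114, 114, 113, 112, 111, 111, 116, 126, 138, 142, 142, 140, 139, 138, 136, 136, 135, 135, 135, 135, 135, 136, 135, 135, 135, 134, 134, 134, 134, 134, 134, 134, 133, 134, 134, 133, 133, 133, 132, 132, 133, 132, 133, 131, 133, 133, 132, 132, 132, 131, 137, 156, 170, 156, 135, 146, 183, 188, 146] [131, 132, 131, 130, 126, 120, 115, 114, 115, 115, 115, 113, 111, 114, 125, 138, 142, 142, 140, 139, 139, 137, 138, 136, 137, 135, 136, 136, 134, 134, 135, 134, 134, 133, 134, 134, 134, 134, 134, 134, 133, 133, 133, 132, 132, 132, 133, 133, 133, 132, 133, 131, 132, 133, 131, 131, 130, 128, 131, 141, 143, 145, 143, 133, 118, 110]
(257, 195) [0.4508 0.0374 0.178 ]
(257, 219) [0.4706 0.0355 0.178 ]
(257, 193) [0.4492 0.0376 0.178 ]
```

```bash
python3 -m creep '{"plan":[1,2,1.3,40,0,0,0, 1,0,0,40,0,0,0, 1,0,0,20,0,0,0, 1,0,0,6,0,0,0, 0,0,0,0,0,0,0, 0,0,0,0,0,0,0, 0,0,0,0,0,0,0, 0,0,0,0,0,0,0]}' 60
python3 -c "
from h import *
where()"
```

```text
time_s: 10.5
tcp_pos: [0.453, 0.0383, 0.147]
tool_rot: [[-0.995, 0.097, 0.002], [0.097, 0.995, -0.0], [-0.002, 0.0, -1.0]]
contact_force: [0.0, -0.5, 5.9]
opening: 0.0375
gripper_force: 59.9
t 10.5 tcp [0.453  0.0383 0.147 ] in grid mm [-36.3 357.5  62.8] turn to square [ 0.002  -0.4693  0.0077]
F in grid [ 2.8 -0.5  5.2] open 0.03750402510995112 grip 59.89155292510986
```

```bash
python3 -m creep '{"plan":[0,0,0,-30,0,0,0, 0,0,0,-55,0,0,0, 0,0,0,-58,0,0,0, 0,-1,-50,0,0,0,0, 0,-1,-60,0,0,0,0, 0,-1,-60,0,0,0,0, 0,-1,-60,0,0,0,0, 0,0,-60,0,0,0,0]}' 90
python3 -m creep '{"plan":[0,0,-50,0,0,0,0, 0,0,-17,0,0,0,0, 0,0,0,0,0,-0.157,0.007, 0,0,0,0,0,-0.157,0, 0,0,0,0,0,-0.157,0, 0,0,0,0,0,0,0, 0,0,0,0,0,0,0, 0,0,0,0,0,0,0]}' >/dev/null
python3 - <<'E'
from h import *
where();snap('side','s4.png');snap('scene','t4.png')
a=cv2.imread('pics/s4.png')[150:310,200:360];b=cv2.imread('pics/t4.png')[120:270,230:390]
cv2.imwrite('pics/m4.png',np.hstack([cv2.resize(a,(400,400),interpolation=2),cv2.resize(b,(400,400),interpolation=2)]))
E
```

```text
time_s: 11.5
tcp_pos: [0.428, -0.2527, 0.289]
tool_rot: [[-0.995, 0.097, 0.001], [0.097, 0.995, -0.0], [-0.001, -0.0, -1.0]]
contact_force: [1.3, 0.0, -0.6]
opening: 0.0373
gripper_force: 90.3
t 12.5 tcp [ 0.4229 -0.3176  0.2895] in grid mm [ 34.8   0.4 186.4] turn to square [ 0.0012 -0.0014  0.0016]
F in grid [-0.8  0.3 -1.3] open 0.03723905414123818 grip 90.73979258537292
```

View pics/m4.png

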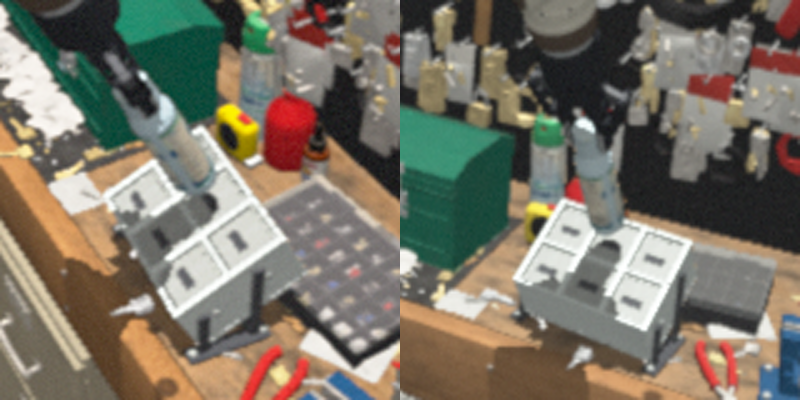

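The picture shows the bottle hanging square to the face above high_mid (the flap is dark with its shadow). Inserting in two stages, checking the force.

```bash
python3 -m creep '{"plan":[0,2,0,20,0,0,0, 0,0,0,15,0,0,0, 0,0,0,8,0,0,0, 0,0,0,6,0,0,0, 0,0,0,5,0,0,0, 0,0,0,5,0,0,0, 0,0,0,5,0,0,0, 0,0,0,5,0,0,0]}' >/dev/null
python3 -c "
from h import *
where()"
```

```text
t 13.6 tcp [ 0.4514 -0.3205  0.2262] in grid mm [ 31.5   0.5 117. ] turn to square [ 0.0008 -0.0003  0.0005]
F in grid [-0.3  0.1 -1.3] open 0.036866367979230194 grip 90.74693083763123
```

```bash
python3 -m creep '{"plan":[0,0,0,9,0,0,0, 0,0,0,9,0,0,0, 0,0,0,8,0,0,0, 0,0,0,6,0,0,0, 0,0,0,4,0,0,0, 0,0,0,3,0,0,0, 0,0,0,2,0,0,0, 0,0,0,0,0,0,0]}' >/dev/null
python3 -c "
from h import *
where()"
```

```text
t 14.6 tcp [ 0.4698 -0.3224  0.1899] in grid mm [31.6  0.6 76.3] turn to square [ 0.0009 -0.0003  0.0006]
F in grid [-0.7  0.9 -1.3] open 0.03702328976420063 grip 90.76372861862183
```

```bash
python3 -m creep '{"plan":[0,0,0,1,0,0,0, 0,0,0,1,0,0,0, 0,0,0,1,0,0,0, 0,0,0,1,0,0,0, 0,0,0,0.5,0,0,0, 0,0,0,0,0,0,0, 0,0,0,0,0,0,0, 0,0,0,0,0,0,0]}' >/dev/null
python3 -c "
from h import *
where()"
```

```text
t 15.6 tcp [ 0.4718 -0.3226  0.1859] in grid mm [31.6  0.6 71.8] turn to square [ 0.0009 -0.0003  0.0006]
F in grid [-0.4 -0.1 -1.2] open 0.03719954571186996 grip 90.76102495193481
```

```bash
python3 -m creep '{"plan":[0,0,0,1,0,0,0, 0,0,0,1,0,0,0, 0,0,0,1,0,0,0, 0,0,0,0.5,0,0,0, 0,0,0,0,0,0,0, 0,0,0,0,0,0,0, 0,0,0,0,0,0,0, 0,0,0,0,0,0,0]}' >/dev/null
python3 -c "
from h import *
where()"
```

```text
t 16.6 tcp [ 0.4734 -0.323   0.1863] in grid mm [33.2  0.3 71.4] turn to square [-0.0009  0.003   0.0011]
F in grid [-6.5  3.4 25.8] open 0.037053398489753586 grip 93.58287334442139
```

Floor felt (26 N, underside at about −75.6 mm). Releasing and heading to bottle 1.

```bash
python3 -m creep '{"plan":[0.8,0,0,-0.5,0,0,0, 0.8,0,0,0,0,0,0, 0.9,0,0,0,0,0,0, 1,0,0,-45,0,0,0, 1,0,0,-60,0,0,0, 1,0,0,0,0,0.157,0, 1,0,0,0,0,0.157,0, 1,0,0,0,0,0.157,0]}' 
python3 -m creep '{"plan":[1,3.6,61.9,2.3,0,0,0, 1,3.6,61.9,2.3,0,0,0, 1,3.6,61.9,2.3,0,0,0, 1,3.6,61.9,2.3,0,0,0, 1,3.6,61.9,2.3,0,0,0, 1,3.6,61.9,2.3,0,0,0, 1,3.6,61.9,2.3,0,0,0, 1,3.6,61.9,2.3,0,0,0]}' >/dev/null
python3 -m creep '{"plan":[1,3.6,61.9,2.3,0,0,0, 1,3.6,61.9,2.3,0,0,0, 1,0,0,0,0,0,0, 1,0,0,0,0,0,0, 1,0,0,0,0,0,0, 1,0,0,0,0,0,0, 1,0,0,0,0,0,0, 1,0,0,0,0,0,0]}' >/dev/null
python3 - <<'E'
from h import *
import pickle
where()
c,s=snap("wrist","w5.png");pickle.dump((c,s),open("w5.pkl","wb"));snap('scene','t5.png')
a=cv2.imread('pics/t5.png')[130:280,230:390];w=cv2.imread('pics/w5.png')
cv2.imwrite('pics/m5.png',np.hstack([cv2.resize(a,(288,384)),w]))
I=cv2.cvtColor(w,cv2.COLOR_BGR2GRAY).astype(int)
print("row195 from 222",I[193:197,222:292].mean(0).astype(int).tolist());print("col257 from 160",I[160:230,254:258].mean(1).astype(int).tolist())
E
```

```text
time_s: 17.6
tcp_pos: [0.4259, -0.3181, 0.2777]
tool_rot: [[-0.995, 0.104, -0.003], [0.104, 0.995, -0.001], [0.003, -0.001, -1.0]]
contact_force: [0.5, -0.3, -0.2]
opening: 0.0854
gripper_force: 0.0
t 19.6 tcp [0.4542 0.3012 0.2543] in grid mm [-11.1 619.1 170.3] turn to square [ 0.0008 -0.471   0.0001]
F in grid [-0.6  0.1 -0.1] open 0.08530883078572042 grip 0.0
row195 from 222 [123, 158, 194, 215, 225, 230, 234, 236, 237, 237, 238, 237, 227, 193, 150, 133, 132, 133, 132, 131, 131, 132, 132, 131, 131, 132, 132, 131, 131, 132, 130, 130, 130, 130, 130, 131, 130, 129, 129, 130, 130, 130, 130, 130, 129, 129, 129, 129, 128, 129, 129, 129, 129, 128, 129, 130, 130, 129, 131, 148, 173, 188, 192, 192, 194, 194, 193, 174, 119, 71]
col257 from 160 [125, 121, 117, 113, 113, 113, 112, 111, 109, 110, 120, 131, 139, 141, 138, 137, 136, 134, 133, 133, 132, 132, 132, 132, 132, 133, 133, 132, 132, 131, 130, 130, 131, 131, 130, 130, 129, 129, 130, 131, 128, 129, 130, 128, 128, 128, 128, 127, 127, 127, 127, 127, 128, 126, 120, 103, 79, 68, 65, 65, 66, 64, 65, 63, 65, 71, 86, 95, 83, 68]
```

View pics/m5.png

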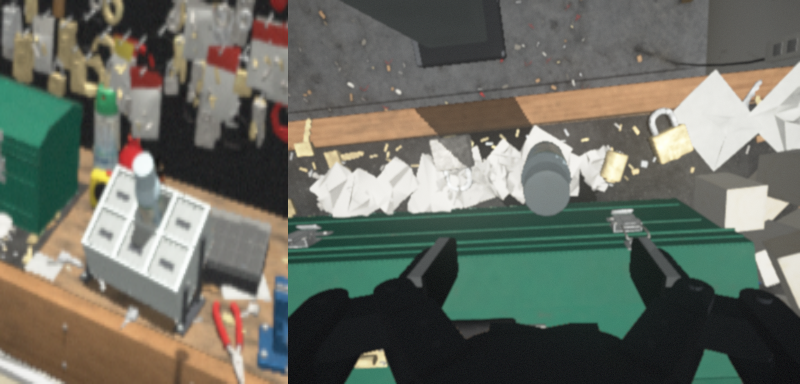

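Left: bottle 2 stands in high_mid with its cap out. Right: bottle 1's cap disc is centred at wrist pixel (258,193), so it lies about 4 mm towards the robot and 2 mm left of the tool axis. Grasping it now.

```bash
python3 -m creep '{"plan":[1,3.7,2,40,0,0,0, 1,0,0,40,0,0,0, 1,0,0,20,0,0,0, 1,0,0,7,0,0,0, 0,0,0,0,0,0,0, 0,0,0,0,0,0,0, 0,0,0,0,0,0,0, 0,0,0,0,0,0,0]}' 90
python3 -c "
from h import *
where()"
```

```text
time_s: 20.7
tcp_pos: [0.4513, 0.3043, 0.1486]
tool_rot: [[-0.995, 0.104, 0.002], [0.104, 0.995, 0.002], [-0.002, 0.002, -1.0]]
contact_force: [1.0, -0.3, 6.1]
opening: 0.0365
gripper_force: 90.5
t 20.7 tcp [0.4513 0.3043 0.1486] in grid mm [-62.  621.9  77.6] turn to square [ 0.0022 -0.4692  0.0004]
F in grid [ 3.7 -0.2  5. ] open 0.03648750847743107 grip 90.52022695541382
```

```bash
python3 -m creep '{"plan":[0,0,0,-30,0,0,0, 0,0,0,-56,0,0,0, 0,0,0,-56,0,0,0, 0,2.7,-50,2.7,0,0,0, 0,2.7,-58,2.7,0,0,0, 0,2.7,-58,2.7,0,0,0, 0,2.7,-58,2.7,0,0,0, 0,2.7,-58,2.7,0,0,0]}'
python3 -m creep '{"plan":[0,2.7,-58,2.7,0,0,0, 0,2.7,-58,2.7,0,0,0, 0,2.7,-58,2.7,0,0,0, 0,2.7,-58,2.7,0,0,0, 0,2.7,-58,2.7,0,0,0, 0,2.7,-50,2.7,0,0,0, 0,0,0,0,0,-0.157,0, 0,0,0,0,0,-0.157,0]}' >/dev/null
python3 -m creep '{"plan":[0,0,0,0,0,-0.157,0, 0,0,0,0,0,0,0, 0,0,0,0,0,0,0, 0,0,0,0,0,0,0, 0,0,0,0,0,0,0, 0,0,0,0,0,0,0, 0,0,0,0,0,0,0, 0,0,0,0,0,0,0]}' >/dev/null
python3 - <<'E'
from h import *
where();snap('side','s6.png')
E
```

```text
time_s: 21.7
tcp_pos: [0.4074, 0.0233, 0.2756]
tool_rot: [[-0.995, 0.103, 0.001], [0.103, 0.995, 0.0], [-0.001, 0.001, -1.0]]
contact_force: [1.6, -0.8, -1.2]
opening: 0.0369
gripper_force: 90.8
t 23.7 tcp [ 0.3567 -0.3116  0.2591] in grid mm [-38.3  -0.6 189.5] turn to square [ 0.001  -0.0004  0.0006]
F in grid [-1.8 -1.  -1.8] open 0.037044515161382095 grip 91.25433325767517
```

```bash
python3 -m creep '{"plan":[0,-1,0.8,22,0,0,0, 0,0,0,15,0,0,0, 0,0,0,8,0,0,0, 0,0,0,6,0,0,0, 0,0,0,5,0,0,0, 0,0,0,5,0,0,0, 0,0,0,5,0,0,0, 0,0,0,5,0,0,0]}' >/dev/null
python3 -c "
from h import *
where()"
```

```text
t 24.75 tcp [ 0.3898 -0.3142  0.196 ] in grid mm [-37.3   0.3 118.2] turn to square [ 0.0009 -0.0003  0.0006]
F in grid [-1.1 -0.2 -1.2] open 0.037265736390910596 grip 91.29662990570068
```

Entry was free. Continuing down to TCP ≈ 77, then feeling for the floor.

```bash
python3 -m creep '{"plan":[0,0,0,9,0,0,0, 0,0,0,9,0,0,0, 0,0,0,8,0,0,0, 0,0,0,6,0,0,0, 0,0,0,4,0,0,0, 0,0,0,3,0,0,0, 0,0,0,2,0,0,0, 0,0,0,0,0,0,0]}' >/dev/null
python3 -c "
from h import *
where()"
python3 -m creep '{"plan":[0,0,0,1,0,0,0, 0,0,0,1,0,0,0, 0,0,0,1,0,0,0, 0,0,0,0.5,0,0,0, 0,0,0,0,0,0,0, 0,0,0,0,0,0,0, 0,0,0,0,0,0,0, 0,0,0,0,0,0,0]}' >/dev/null
python3 -c "
from h import *
where()"
```

```text
t 25.75 tcp [ 0.4082 -0.3161  0.1597] in grid mm [-37.3   0.3  77.5] turn to square [ 0.0009 -0.0003  0.0006]
F in grid [-1.3 -0.8 -1.2] open 0.037282685357242884 grip 91.29566431045532
t 26.75 tcp [ 0.4098 -0.3163  0.1566] in grid mm [-37.3   0.3  74. ] turn to square [ 0.0009 -0.0003  0.0006]
F in grid [-0.9 -0.4 -0.8] open 0.03706145359183197 grip 91.29544258117676
```

```bash
python3 -m creep '{"plan":[0,0,0,0.5,0,0,0, 0,0,0,0.5,0,0,0, 0,0,0,0.5,0,0,0, 0,0,0,0,0,0,0, 0,0,0,0,0,0,0, 0,0,0,0,0,0,0, 0,0,0,0,0,0,0, 0,0,0,0,0,0,0]}' >/dev/null
python3 -c "
from h import *
where()"
```

```text
t 27.75 tcp [ 0.4105 -0.3164  0.1556] in grid mm [-37.1   0.3  72.8] turn to square [0.0007 0.0001 0.0007]
F in grid [-3.   0.6  7. ] open 0.0368513360543968 grip 92.04254150390625
```

Floor felt. Releasing and backing off, then a numeric check of both cap positions.

```bash
python3 -m creep '{"plan":[0.8,0,0,0,0,0,0, 0.8,0,0,0,0,0,0, 0.9,0,0,0,0,0,0, 1,0,0,-40,0,0,0, 1,0,0,-60,0,0,0, 1,30,0,-50,0,0,0, 1,30,0,-20,0,0,0, 1,0,0,0,0,0,0]}'
python3 - <<'E'
from h import *
where();c,s=snap("wrist","w7.png")
R=np.array(s["tool_rot"]);p=np.array(s["tcp_pos"]);M=c["mount"]
def pix(g):
    w=C+G@np.array(g);t=R.T@(w-p);q=M[:3,:3].T@(t-M[:3,3]);return (c["mtx"]@q/q[2])[:2].round(1)
I=cv2.cvtColor(c["pixels"],cv2.COLOR_RGB2GRAY)
for n,x in(("high",.0316),("low",-.0373)):
    print(n,"top",pix((x,0,.103)),"at +6mm height",pix((x,0,.112)),"rim",pix((x,.0185,.103)),pix((x+.0185,0,.103)))
b=cv2.medianBlur(I,5)
cs=cv2.HoughCircles(b,cv2.HOUGH_GRADIENT,1,20,param1=80,param2=14,minRadius=14,maxRadius=45)
print(cs[0][:10] if cs is not None else None)
E
```

```text
time_s: 28.75
tcp_pos: [0.2792, -0.3034, 0.2807]
tool_rot: [[-0.886, 0.106, 0.452], [0.094, 0.994, -0.05], [-0.455, -0.001, -0.891]]
contact_force: [0.3, -0.3, 0.1]
opening: 0.0854
gripper_force: 0.0
t 28.75 tcp [ 0.2792 -0.3034  0.2807] in grid mm [-97.8  -0.5 244.1] turn to square [-0.002   0.0009 -0.0011]
F in grid [ 0.3 -0.3 -0.1] open 0.08541122018205685 grip 0.0
high top [256.5 291.9] at +6mm height [256.5 296.9] rim [273.  291.9] [256.5 306. ]
low top [256.5 235.5] at +6mm height [256.5 239.2] rim [274.  235.5] [256.5 251.3]
[[ 86.5 182.5  44.4]
 [ 69.5 198.5  41.1]
 [286.5 182.5  44.4]
 [212.5 189.5  37.7]
 [122.5 216.5  44.4]
 [307.5 235.5  38.9]
 [214.5 246.5  23.9]
 [152.5 219.5  44.4]
 [305.5 214.5  35.5]
 [276.5 253.5  44.4]]
```

```bash
python3 -m creep '{"plan":[1,0,50,-10,0,0,0, 1,0,58,0,0,0,0, 1,0,58,0,0,0,0, 1,0,58,0,0,0,0, 1,0,58,0,0,0,0, 1,0,58,0,0,0,0, 1,0,0,0,0,0,0, 1,0,0,0,0,0,0]}' >/dev/null
python3 - <<'E'
from h import *
where()
for n in("scene","side"):
    c,s=snap(n,n+"8.png");old=cv2.imread(f"pics/{n}0.png");new=cv2.imread(f"pics/{n}8.png")
    o,R=c["origin"],c["orientation"]
    def pix(g): q=R.T@(C+G@np.array(g)-o);return (c["mtx"]@q/q[2])[:2]
    for k,x in(("high",.0316),("low",-.0373)): print(n,k,"cap top",pix((x,0,.103)).round(1),"sh",pix((x,0,.05)).round(1),"face",pix((x,0,0)).round(1),"12 mm higher",pix((x,0,.115)).round(1))
    d=(np.abs(new.astype(int)-old).sum(2)>60).astype(np.uint8)
    u0,v0=pix((0,0,.05)).astype(int);u0-=35;v0-=50
    for r in d[v0:v0+90:2,u0:u0+70]: print(v0,"".join(".#"[i] for i in r));v0+=2
    print("u0",u0)
E
```

```text
t 29.8 tcp [ 0.3244 -0.0259  0.2969] in grid mm [-76.3 280.2 251.4] turn to square [ 0.0079 -0.033   0.0029]
F in grid [0.6 0.6 0.1] open 0.08533505755287943 grip 0.0
scene high cap top [309.6 191.2] sh [312.  201.1] face [314.2 209.8] 12 mm higher [309.  188.9]
scene low cap top [299.9 206.7] sh [302.7 216.3] face [305.1 224.9] 12 mm higher [299.2 204.5]
157 ......................................................................
159 ......................................................................
161 ......................................................................
163 ......................................................................
165 ......................................................................
167 ......................................................................
169 ......................................................................
171 ......................................................................
173 ......................................................................
175 ...............................................................
[... 5510 characters left out ...]
..................
248 ....................############...#####..............................
250 .....................################.................................
252 ......................#############...................................
254 .......................#########......................................
256 ......................................................................
258 ......................................................................
260 ......................................................................
262 ......................................................................
264 ..................######..............................................
u0 232
```

Both caps show up within 1–2 px of where fully seated bottles would put them, in both views. Handing in.

```bash
python3 -c "
from station import arm
print(arm.finish_job())"
```

```text
the job is handed in; nothing more can be done
None
```

I handed the job in at about 30 s with bottle 2 in high_mid and bottle 1 in low_mid, both cap out, pushed down until I felt the cell floor and released; I have no verdict back.

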